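# Make a big tin ready on the press-button crusher

### The job

First take the metal cup off the lid of the big blue tin that stands on the crusher's turning bed, and hang it mouth-down on the leaning drain peg, let go. Then roll the tin round on its bed (a fingertip on the edge of its lid does it) until its paper label faces the black reader eye squarely, slide the crusher's jaw fully home towards the tin, and only then press the start button all the way down and let it come up again. Keep the tin upright on its bed with its label facing the eye, and leave all the other things on the table where they are.

Things in the scene. Friction and masses are not known exactly. Their poses are not given: they have to be found in the camera images.
- cup_mid (a point): centre (half-way up) of the loose metal rinsing cup, a straight round cup of 62 mm outer diameter, 85 mm tall, wall 2.5 mm, bottom 4 mm thick, about 0.1 kg, no handle. It starts mouth-down about on the middle of the tin's lid (up to 9 mm off). z points from the mouth to the closed bottom, so z is up while it is mouth-down; the mouth is 42.5 mm below this point
- cup_floor (a point): centre of the inside of the cup's closed bottom, 38.5 mm from cup_mid along the cup's z; when the cup hangs, the peg's end bears here (30 mm or nearer)
- peg_tip (a point): end of the wooden drain peg (centre of its 7 mm-radius round end) on the fixed square wooden drain stand (110 x 110 x 14 mm plate); the peg is a 14 mm thick rod, 150 mm long, leaning 20 degrees from vertical towards the stand's own +x; its end is about 157 mm above the table. x of this frame points along the lean (level), z is up. A cup held upright, mouth-down, goes straight down over the peg with its axis about 13 mm back from the tip (towards the foot)
- peg_foot (a point): foot of the same peg, on the stand's plate, 51 mm back (level) from the tip and 141 mm below it
- tin_mid (a point): centre (half-way up) of the big closed blue tin, 100 mm diameter, 105 mm tall, 0.35 kg, flat lid 52.5 mm above this point. It stands loose on the turning bed inside a 4 mm lip, 2.5 mm play all round. Label on its own -x side; z up. A fingertip pressed on the lid near its edge (5 to 10 N; less slips) and moved round the bed axis turns tin and bed together, easily; they stop with the finger
- tin_label (a point): middle of the tin's white paper label, on the tin's side (50 mm from its axis); a 22 mm wide paper tongue runs from the label up and over the lid's edge, so the label's side shows from above too
- bed_axis (a point): point on the axis of the crusher's turning bed (free to turn both ways without end), on the face that the tin stands on, 30 mm above the table. This frame is the fixed crusher's: its -x points to the reader eye (the front), its +y to the ram housing, z up. The tin's label must face -x of this frame
- reader_eye (a point): glass of the reader eye, in a small black block (top 70 mm above the table) on a tongue of the crusher's steel base, 102 mm from the bed's axis, looking at the tin
- jaw_post (a point): point on the axis of the jaw's upright round steel post, 16 mm diameter, 17 mm below its top end, 132 mm above the table, clear all round down to 80 mm above the table but for the ram housing's grey box (top 110 mm above the table, its face 25 mm behind the post when the jaw is fully back). The post is pinched or pushed to slide the jaw; the frame is the crusher's, the jaw slides along its -y. The jaw's flat plate is 42 mm ahead of the post and 82 mm tall above the table
- jaw (a joint): travel of the jaw in m: 0 fully back, 0.045 fully home against its stop, 3 mm short of a centred tin (beyond 0.041 counts); it takes about 2 N to slide and stays where it is left
- start (a joint): press of the start button in m: 0 up, 0.006 fully down (beyond 0.0045 counts); spring, 5 N fully down
- start_top (a point): middle of the top face of the round grey start button, 40 mm diameter, pressed straight down, on top of the ram housing
- can0: bystander: closed dented blue drink can standing in a row at the back of the table, 66 mm diameter, about 110 mm tall; origin at the centre of its underside
- can1: bystander: closed dented blue drink can standing in a row at the back of the table, 66 mm diameter, about 110 mm tall; origin at the centre of its underside
- can2: bystander: closed dented blue drink can standing in a row at the back of the table, 66 mm diameter, about 110 mm tall; origin at the centre of its underside
- puck: bystander: blue can crushed flat, 72 mm diameter, 28 mm high, on the table in front of the crusher; origin at the centre of its underside
- bucket: bystander: green plastic bucket, 200 mm diameter at the rim, 180 mm tall, on the left of the table; origin at the centre of its underside
- saucer: bystander: white ceramic saucer, 140 mm diameter, 20 mm high; origin at the centre of its underside
- spoon: bystander: wooden spoon lying near the robot; origin under its middle, x along it towards the bowl
Things that resemble listed ones, but are neither listed nor needed, are in the scene too. What is shaped like the part that bears tin_mid but orange, purple or yellow is not meant.

How it is judged (in metres and radians):
On the way, in this order (a step that is already met when the one before it is completed fails the run):
1. the cup hangs mouth-down on the drain peg, let go (distance between cup_floor and peg_tip below 0.03 m and angle between cup_mid's own z axis and vertical below 0.55 rad and contact force between cup and stand above 0.3 N and contact force between the fingers and cup below 0.1 N and linear speed of cup below 0.03 m/s), for 0.2 s.
2. the tin, upright on its bed, has been turned so that its label faces the reader eye, and is still (x of tin_label in the frame of bed_axis below -0.04 m and y of tin_label in the frame of bed_axis between -0.012 and 0.012 m and horizontal distance between tin_mid and bed_axis below 0.007 m and angle between tin_mid's own z axis and vertical below 0.05 rad and z of tin_mid in the frame of bed_axis below 0.058 m and angular speed of tin below 0.05 rad/s), for 0.2 s.
3. the jaw is fully home, the label still facing the eye (value of joint jaw above 0.041 m and x of tin_label in the frame of bed_axis below -0.04 m and y of tin_label in the frame of bed_axis between -0.012 and 0.012 m), for 0.1 s.
4. the start button is pressed all the way down, with the jaw home and the label facing the eye (all of step 3 and value of joint start above 0.0045 m), for 0.05 s.
At the end, for the whole second after the job is handed in: Cup at rest on the peg, let go, mouth down (inner floor within 30 mm of the peg end, tilt under 30 deg); tin upright, still, within 7 mm of the bed axis, label middle within 12 mm of the line to the eye; jaw beyond 41 of 45 mm; button up (all of step 1 and all of step 3 and horizontal distance between tin_mid and bed_axis below 0.007 m and angle between tin_mid's own z axis and vertical below 0.05 rad and z of tin_mid in the frame of bed_axis below 0.058 m and angular speed of tin below 0.05 rad/s and value of joint start below 0.0015 m); the robot touches nothing.
It fails at once if the tin is tipped or lifted off its bed (angle between tin_mid's own z axis and vertical above 0.3 rad or z of tin_mid in the frame of bed_axis above 0.075 m).
It fails at once if the start button is pressed before the jaw is home (value of joint start above 0.0045 m and value of joint jaw below 0.038 m).
It fails at once if a bystander is moved by more than 30 mm (distance of any of can0, can1, can2, puck, bucket, saucer, spoon from where it was at the start of the episode above 0.03 m).
It also fails if it takes over 72 s, if anything falls off the work surface, if the arm or the gripper's body presses on something with over 40 N, if the wrist force passes 120 N, or if a joint passes its speed limit or range.

### The arm

A 6-joint arm with a two-finger parallel gripper is mounted at the origin on the work surface. World frame = base frame: x ahead of the robot, y to its left, z up, the work surface at z = 0. Lengths are in mm, angles in rad, forces in N, time in s.
With the tool pointing down it reaches from about 350 to 775 mm from the base axis. Payload 7.3 kg.
Tool frame: the origin (TCP) lies midway between the tips of the shut fingers; the grasp point (between the pads) lies 19 mm behind it (bot.tcp_to_grasp is the distance from the TCP to the grasp point, in mm); z points along the fingers, y is the line along which they close (so a half turn about z gives the same grasp; the last joint's range is limited). The gripper opens to 92 mm and grips with 3 to 60 N. Pads are 19 mm wide; open, the fingers measure 130 mm over their backs; the gripper's body (75 mm by 190 mm) begins 47 mm behind the grasp point.
Start: joints at [1.08, 0.342, 1.524, -0, 1.275, -0.146], TCP at [177.441, 494.125, 226.741] pointing down, gripper open.
Joint ranges: [-2.53, 2.53], [-0.77, 2.02], [0.04, 2.7], [-1, 4.14], [0.28, 2.66], [-3.11, 3.11]. Speed limits (rad/s): [2.57, 2.57, 3.14, 3.14, 3.14, 3.14].

### API

Orientations are given as [roll, pitch, yaw] about the fixed x, y, z axes, in that order (R = Rz(yaw) Ry(pitch) Rx(roll)).
In Python, from plant import bot, viewer gives the robot as it stands. The module is installed in compiled form; this text tells all that it offers.
- The arm moves only by the shell command python3 -m handwheel 'ROWS'. ROWS is text: rows parted by semicolons, each of 7 numbers parted by spaces: the shift along the tool's x, y, z scaled (see below), then the turn, a rotation vector about the tool's x, y, z scaled (see below), then the opening, from -1 (shut) to 1 (fully open), so that 0 is half open. In form: tx ty tz rx ry rz gripper; .... A call has 1 to 8 rows; each row is the pose to reach, as a shift and turn from the pose commanded when the call began, along the tool's axes at that moment, turning the shorter way round; what a row does not reach only later rows make up. The controller multiplies each number of a shift by 10 cm and each number of a turn by pi rad. A row lasts 1/12 s, in which the tool goes at most 41.7 mm and 7.16 degrees, less where a joint would pass 70% of its speed; a pose out of reach is approached as far as the arm can. A call with a number of a shift or a turn outside -1 to 1 is refused whole. A call with a gripper value outside its range is refused whole. The fingers move at their own pace and stop on an object; the grip force is fixed at half the most. Time passes only in rows, so rows that repeat a pose let the fingers close. It gives the time, the measured TCP pose, the force, the opening and the grip force at its end, in the units of the state.
- bot.get_obs(): the state, without advancing time (a new reading comes with each control period).
- viewer.capture(name): name is "scene" or "top" or "wrist"; returns a dict with "frame" (480x640x3 uint8, red, green, blue), "fov_y" (degrees; the focal length in pixels is half the picture's height over the tangent of half this angle, whatever the lens; pixels are square), "cx", "cy" (the principal point, pixels), "T" (4x4, takes a point from camera to world coordinates). Camera axes: x right, y down, z forward; pixel columns grow to the right and rows downward; lengths in mm; the calibration is good to about 2 mm. A picture is of the moment at which its call begins. There is no depth.
- bot.close_job(): hands the job in; it is judged then, once.
Trained networks look in a picture, given as the dict that the camera call returned (one of the last four; its "shot" number tells which), for a name from the list of things; names that differ only in an ending like _2 or _b are one class to them, and where a whole thing is asked for, a point or a joint stands for the part that bears it (a point fixed in the world has none). Each returns a list of dicts, best first, with "score" (0 to 1); they miss things now and then, are a little off and sometimes report something else, mostly with a low value. They report only what shows in the picture. A call takes as long as a camera call. They do not tell look-alikes from the thing itself.
- viewer.recognise(target, picture): "centre" ([column, row] in pixels, amid what is visible of it).
- viewer.cut_out(target, picture): "pixels" (480x640 bool, what is visible of it) and "centre" ([column, row] in pixels, amid what is visible of it).
The state is a dict: "time": time; "joint_positions": joint angles; "dq": joint speeds; "tau": joint torques, N m; "tool_pos": TCP position; "tcp_rot": TCP orientation; "contact_force": force on the tool from outside, world axes, zero at the start; "moment": the same for the moment, N m; "grip_width": finger opening in mm; "finger_force": force on a finger pad.
Only numpy, scipy, OpenCV 4.12 (cv2) and the standard library are available. Lean on these libraries where they do the work, as an engineer would, in place of code of your own. Each camera call takes 0.05 s, during which the arm holds its last target. There are 200 camera calls.

## Working session

There is one attempt and no reset: what is moved stays moved. The work goes in short steps, Python scripts to look and compute and a shell command to move; the robot and the scene stay as the last step left them, time stands still between calls to the robot, and variables do not carry over. Pictures are saved under pics/ and viewed, at most 10 in all, crops included, and the job is handed in when it is done.

```bash
mkdir -p pics; cat > h.py <<'E'
import numpy as np, cv2
from plant import bot, viewer
from scipy.spatial.transform import Rotation as R
def ray(p,uv):
    f=240/np.tan(np.radians(p["fov_y"])/2); T=np.array(p["T"])
    d=T[:3,:3]@np.array([(uv[0]-p["cx"])/f,(uv[1]-p["cy"])/f,1.]); return T[:3,3],d
def atz(p,uv,z):
    o,d=ray(p,uv); return o+d*(z-o[2])/d[2]
def proj(p,X):
    f=240/np.tan(np.radians(p["fov_y"])/2); T=np.array(p["T"])
    c=T[:3,:3].T@(np.array(X,float)-T[:3,3]); return np.array([p["cx"]+f*c[0]/c[2],p["cy"]+f*c[1]/c[2]])
def tri(p,a,q,b):
    o,d=ray(p,a);r,e=ray(q,b); A=np.stack([d,-e],1); s=np.linalg.lstsq(A,r-o,rcond=None)[0]
    return (o+d*s[0]+r+e*s[1])/2, np.linalg.norm(o+d*s[0]-r-e*s[1])
def save(p,n): cv2.imwrite(f"pics/{n}.png",p["frame"][:,:,::-1])
def tool(v,rz=None):  # world shift -> tool units
    o=bot.get_obs(); M=rot(o); return np.round(M.T@np.array(v,float)/100,3)
def rot(o):
    r=np.array(o["tcp_rot"],float)
    return r if r.shape==(3,3) else R.from_euler("xyz",r).as_matrix()
E
python3 - <<'E'
from h import *
o=bot.get_obs(); print({k:np.round(v,3) for k,v in o.items()}, bot.tcp_to_grasp)
t=viewer.capture("top"); s=viewer.capture("scene")
save(t,"top"); save(s,"scene")
for p in(t,s): print(p["fov_y"],p["cx"],p["cy"],np.round(p["T"],3).tolist())
for n in "cup_mid cup_floor peg_tip peg_foot tin_mid tin_label bed_axis reader_eye jaw_post start_top".split():
    for nm,p in(("t",t),("s",s)):
        print(n,nm,[(np.round(d["centre"]).tolist(),round(d["score"],2)) for d in viewer.recognise(n,p)[:4]])
E
```

```text
{'time': np.float64(0.0), 'joint_positions': array([ 1.08 ,  0.343,  1.525,  0.   ,  1.275, -0.146]), 'dq': array([ 0.   , -0.001, -0.   , -0.   ,  0.001, -0.   ]), 'tau': array([ -0.   , -43.124, -24.422,   0.072,   0.056,  -0.   ]), 'tool_pos': array([177.235, 493.763, 226.05 ]), 'tcp_rot': array([-3.14 , -0.   ,  2.797]), 'contact_force': array([ 0.046, -0.203,  0.373]), 'moment': array([-0.036,  0.027, -0.046]), 'finger_force': np.float64(0.0), 'grip_width': np.float64(91.788)} 18.8
44.44360225236917 315.42055250611014 245.41361888360385 [[0.021, -0.999, 0.041, 484.789], [-0.999, -0.02, 0.025, 57.939], [-0.024, -0.042, -0.999, 1369.989], [0.0, 0.0, 0.0, 1.0]]
54.38405096938906 316.0532397239546 247.17357598890678 [[-0.857, 0.358, -0.372, 967.813], [0.516, 0.566, -0.643, 795.075], [-0.02, -0.742, -0.67, 881.909], [0.0, 0.0, 0.0, 1.0]]
cup_mid t [([344.0, 215.0], 0.89)]
cup_mid s [([289.0, 263.0], 0.27)]
cup_floor t [([344.0, 215.0], 0.75)]
cup_floor s [([290.0, 232.0], 0.88), ([207.0, 256.0], 0.38)]
peg_tip t [([480.0, 260.0], 0.9)]
peg_tip s [([266.0, 203.0], 0.9)]
peg_foot t [([
[... 153 characters left out ...]
.0], 0.69)]
tin_mid s [([389.0, 298.0], 0.87), ([374.0, 398.0], 0.76), ([288.0, 259.0], 0.74), ([260.0, 367.0], 0.67)]
tin_label t [([356.0, 228.0], 0.94), ([247.0, 279.0], 0.73), ([250.0, 351.0], 0.69), ([245.0, 129.0], 0.68)]
tin_label s [([434.0, 269.0], 0.96), ([289.0, 262.0], 0.77), ([374.0, 399.0], 0.72), ([387.0, 296.0], 0.57)]
bed_axis t [([309.0, 208.0], 0.8), ([398.0, 137.0], 0.5)]
bed_axis s []
reader_eye t [([306.0, 212.0], 0.58), ([346.0, 215.0], 0.31)]
reader_eye s [([313.0, 311.0], 0.57)]
jaw_post t [([294.0, 209.0], 0.9)]
jaw_post s [([308.0, 290.0], 0.8), ([214.0, 230.0], 0.44)]
start_top t [([247.0, 195.0], 0.55)]
start_top s [([324.0, 307.0], 0.72), ([291.0, 260.0], 0.39)]
```

View pics/top.png

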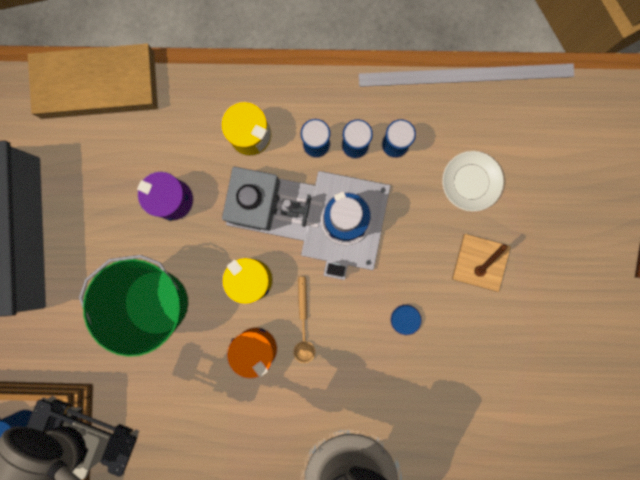

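View pics/scene.png

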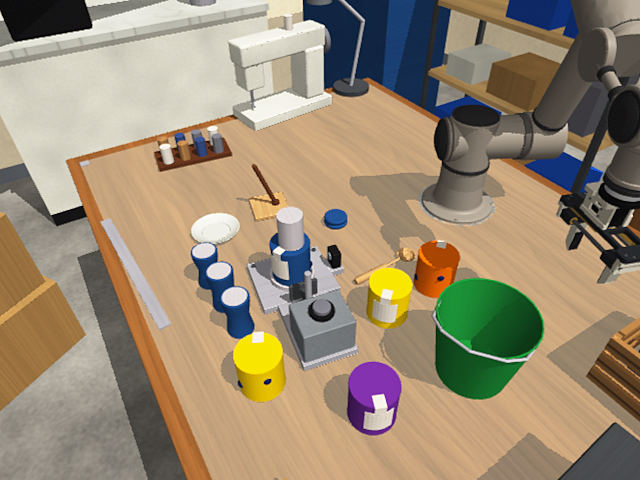

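Top view: the cup is on the blue tin at (346,212), the label tongue is at the far side (339,197) and the eye is near the robot at (336,269). The jaw post is at about (293,209), the button at (248,196), and the peg runs from its foot at (481,272) to its tip at (506,247). The scene view agrees, with the peg from (277,203) to (256,168).

```bash
python3 - <<'E'
from h import *
t=viewer.capture("top"); s=viewer.capture("scene")
print("foot",atz(t,(481,272),14),atz(s,(276,203),14)); print("tip",atz(t,(506,247),157),atz(s,(256,168),157))
print(tri(t,(506,247),s,(256,168)),tri(t,(481,272),s,(276,203)))
for n in("cup_mid","tin_mid","jaw_post","start_top","reader_eye","bed_axis"):
  for nm,p in(("t",t),("s",s)):
    for d in viewer.cut_out(n,p)[:3]:
      m=d["pixels"]; ys,xs=np.nonzero(m)
      print(n,nm,round(d["score"],2),np.round(d["centre"]),xs.min(),xs.max(),ys.min(),ys.max(),m.sum())
      mm=cv2.minEnclosingCircle(np.stack([xs,ys],1).astype(np.float32)) ; print("   circ",np.round(mm[0],1),round(mm[1],1))
# corners of the base plate etc.
print("cup top",atz(t,(347,212),220)); print("jaw post top",atz(t,(293,209),149)); print("button",atz(t,(248,196),125)); print("eye",atz(t,(336,269),70))
print("plate corners", [atz(t,c,10)[:2].round() for c in((318,173),(390,186),(375,269),(302,254))])
a=np.vstack([np.hstack([cv2.resize(t["frame"][150:300,430:550],(400,500)),cv2.resize(t["frame"][150:300,280:400],(400,500))])])
cv2.imwrite("pics/c1.png",a[:,:,::-1])
E
```

```text
foot [ 487.17374302 -289.01214756   14.        ] [ 485.65764977 -280.67988734   14.        ]
tip [ 539.22157378 -302.87524145  157.        ] [ 536.27296969 -283.580872    157.        ]
(array([ 534.62622349, -302.89781348,  146.85178752]), np.float64(11.548302771505323)) (array([ 484.8595987 , -288.95906777,    8.72304849]), np.float64(5.382832089604446))
cup_mid t 0.81 [345. 215.] 330 361 198 231 851
   circ [345. 214.] 17.5
cup_mid t 0.29 [481. 261.] 453 509 234 290 2301
   circ [481. 262.] 32.8
cup_mid s 0.85 [293. 226.] 277 304 207 250 1051
   circ [290.6 228.5] 21.8
cup_mid s 0.55 [483. 336.] 432 544 278 399 10266
   circ [483.4 337.5] 62.4
tin_mid t 0.84 [256. 352.] 226 277 327 379 2040
   circ [252.2 352.7] 26.6
tin_mid t 0.83 [353. 225.] 324 370 193 240 989
   circ [346.3 216.3] 24.6
tin_mid t 0.83 [163. 200.] 138 193 172 220 2136
   circ [165.1 196.4] 29.0
tin_mid s 0.93 [371. 398.] 347 401 362 435 3249
   circ [373.  398.3] 36.8
tin_mid s 0.87 [436. 267.] 413 460 241 298 2079
   circ [437. 269.] 29.2
tin_mid s 0.75 [258. 366.] 232 285 332 401 2983
   circ [262.5 366.6] 35.0
[... 882 characters left out ...]
   circ [221.  286.8] 25.3
reader_eye s 0.49 [238. 309.] 220 254 286 339 1353
   circ [237.  312.5] 27.0
bed_axis t 0.73 [308. 209.] 222 389 167 279 9898
   circ [306.6 212.1] 86.2
bed_axis t 0.72 [397. 138.] 382 415 119 157 984
   circ [397.9 138.3] 19.8
bed_axis s 0.87 [313. 305.] 248 357 245 370 7224
   circ [303.5 307.2] 69.7
bed_axis s 0.6 [304. 286.] 289 317 271 300 559
   circ [301.  286.1] 17.1
cup top [598.89228029  25.95105786 220.        ]
jaw post top [610.11762783 136.71930438 149.        ]
button [638.64187765 235.07553217 125.        ]
eye [486.97330877  43.68254855  70.        ]
plate corners [array([710.,  89.]), array([682., -78.]), array([489., -47.]), array([520., 122.])]
```

View pics/c1.png

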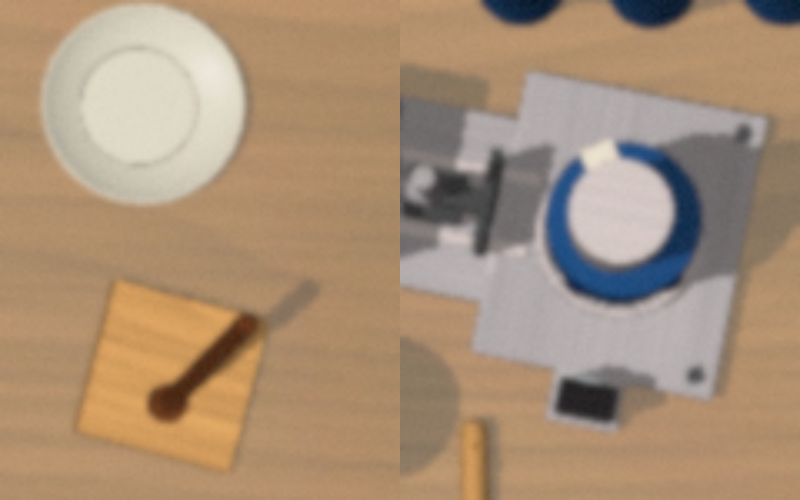

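The stand is leaning about -14° from world x. The crusher yaw is about -10.5°, so the label needs roughly a half turn. I'm moving above the cup now.

```bash
python3 -m handwheel '0 0 -0.4 0 0 0 1; 0 0 -0.8 0 0 0 1;0 0 -1 0 0 0 1' >/dev/null
for i in 1 2 3 4 5; do python3 -m handwheel '-0.36 -0.18 0 0 0 0 1; -0.7 -0.36 0 0 0 0 1; -0.98 -0.52 0 0 0 0 1; -0.98 -0.52 0 0 0 0 1'; done
python3 - <<'E'
from h import *
w=viewer.capture("wrist"); save(w,"w1"); o=bot.get_obs(); print(o["tool_pos"],o["tcp_rot"],np.round(w["T"],2).tolist(),w["fov_y"])
for n in("cup_mid","tin_mid"):
  for d in viewer.cut_out(n,w)[:2]: print(n,d["score"],d["centre"],cv2.minEnclosingCircle(np.argwhere(d["pixels"])[:,::-1].astype(np.float32)))
t=viewer.capture("top")
for u in((346.9,216.6),(336,270)): print(atz(t,u,135 if u[0]>340 else 70))
E
```

```text
time: 2.38
tool_pos: [255.0, 408.7, 327.0]
tcp_rot: [-3.141, 0.002, 2.793]
contact_force: [0.1, 0.5, 1.4]
grip_width: 92.1
finger_force: 0.0
time: 2.72
tool_pos: [329.7, 326.8, 326.7]
tcp_rot: [-3.141, 0.002, 2.792]
contact_force: [-0.8, 0.4, -0.1]
grip_width: 91.8
finger_force: 0.0
time: 3.05
tool_pos: [404.2, 244.9, 326.4]
tcp_rot: [-3.141, 0.001, 2.792]
contact_force: [0.2, 0.6, -0.2]
grip_width: 91.7
finger_force: 0.0
time: 3.38
tool_pos: [478.7, 163.0, 326.0]
tcp_rot: [-3.14, 0.001, 2.793]
contact_force: [-0.5, -0.3, -0.2]
grip_width: 91.7
finger_force: 0.0
time: 3.72
tool_pos: [553.2, 81.1, 325.6]
tcp_rot: [-3.14, 0.0, 2.793]
contact_force: [-1.2, -0.4, -0.2]
grip_width: 91.9
finger_force: 0.0
[551.61239349  83.13143691 325.70727941] [-3.14143125e+00 -1.40361048e-03  2.79388776e+00] [[0.34, 0.9, 0.25, 484.53], [0.94, -0.33, -0.09, 107.51], [-0.0, 0.27, -0.96, 483.25], [0.0, 0.0, 0.0, 1.0]] 70.916656640381
cup_mid 0.74 [278.4, 280.1] ((276.39495849609375, 279.64349365234375), 43.332271575927734)
cup_mid 0.35 [474.1, 235.2] ((475.1666564941406, 235.11904907226562), 19.80254364013672)
tin_mid 0.91 [422.7, 72.2] ((422.0970458984375, 70.44379425048828), 62.91378402709961)
tin_mid 0.88 [474.4, 285.8] ((473.3086242675781, 288.9219970703125), 20.511972427368164)
[597.60379609  23.61428459 135.        ]
[484.76577505  43.6393157   70.        ]
```

View pics/w1.png

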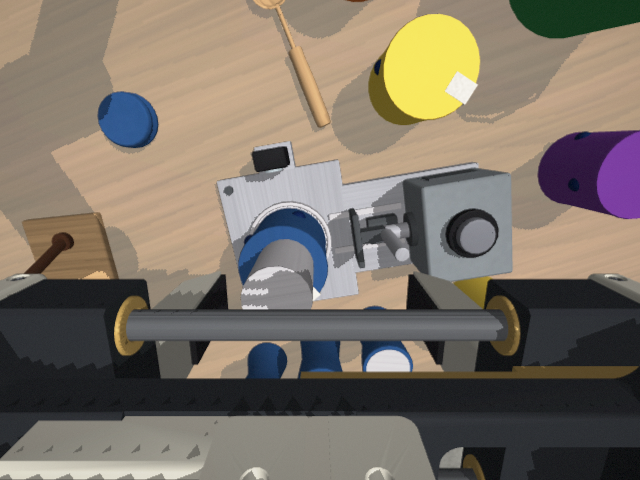

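```bash
python3 - <<'E'
from h import *
w=viewer.capture("wrist"); t=viewer.capture("top")
print("cuptop",atz(w,(279,291),220),atz(t,(346,213),220))
for n,a,b in(("btn",(475,233),(248,196)),("post",(403,255),(293,209))): print(n,tri(w,a,t,b))
m=viewer.cut_out("start_top",w)[:1]; print(m and (m[0]["centre"],m[0]["score"]))
m=viewer.cut_out("cup_mid",w)[0]["pixels"]; ys,xs=np.nonzero(m)
# cup outline prediction vs mask bounds
for c in((597,24),(600,26),(602,22),(594,24)):
  P=np.array([proj(w,(c[0]+31*np.cos(a),c[1]+31*np.sin(a),z)) for z in(135,220) for a in np.linspace(0,6.28,60)])
  print(c,P.min(0).round(),P.max(0).round())
print(xs.min(),xs.max(),ys.min(),ys.max())
for y in range(235,320,8): print(y, np.nonzero(m[y])[0][[0,-1]] if m[y].any() else None, end=" ")
o=bot.get_obs(); print(o["tool_pos"])
for c in((597,24),): print(tool(np.array([*c,169])-o["tool_pos"]))
E
```

```text
cuptop [584.37895895  40.1166501  220.        ] [596.88783296  27.87359973 220.        ]
btn (array([635.55467925, 240.65123015, 119.8062351 ]), np.float64(12.206517320154163))
post (array([603.70500136, 143.46490216, 189.03084138]), np.float64(19.203648358299713))
([471.9, 234.6], 0.6)
(597, 24) [231. 246.] [306. 341.]
(600, 26) [235. 248.] [308. 343.]
(602, 22) [231. 251.] [306. 346.]
(594, 24) [230. 244.] [305. 338.]
237 309 243 309
235 None 243 [273 287] 251 [261 302] 259 [256 307] 267 [251 308] 275 [247 308] 283 [244 309] 291 [239 308] 299 [237 308] 307 [239 306] 315 None [550.14296579  85.01847934 327.15012116]
[-0.646 -0.418  1.582]
```

```bash
python3 -m handwheel '-0.3 -0.19 0.2 0 0 0 1; -0.61 -0.38 0.5 0 0 0 1; -0.61 -0.38 0.85 0 0 0 1; -0.61 -0.38 0.85 0 0 0 1; -0.61 -0.38 0.85 0 0 0 1'
python3 - <<'E'
from h import *
w=viewer.capture("wrist"); save(w,"w2")
print(bot.get_obs()["tool_pos"])
E
```

```text
time: 4.53
tool_pos: [594.1, 27.9, 240.5]
tcp_rot: [-3.141, -0.005, 2.797]
contact_force: [0.2, 0.5, 1.5]
grip_width: 91.9
finger_force: 0.0
[595.18950047  28.19751945 242.92190215]
```

View pics/w2.png

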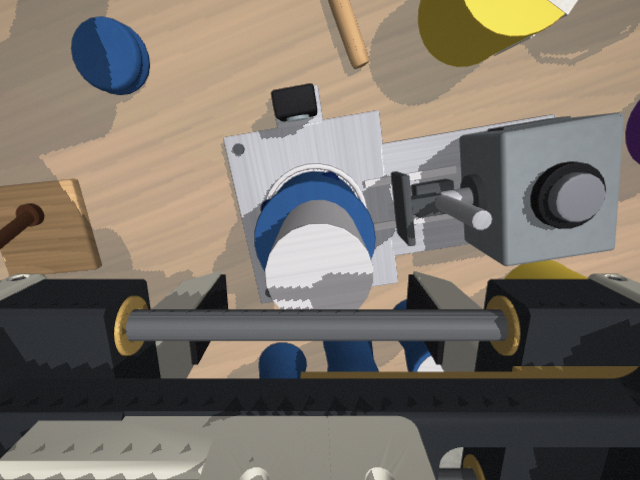

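The cup's bottom disc is centred at about (318,268), midway between the fingers. The post top is at (482,218) and the button at (577,197).

```bash
python3 - <<'E'
from h import *
w=viewer.capture("wrist"); t=viewer.capture("top"); 
print("cup",atz(w,(318,266),220))
for n,a,b,z in(("btn",(577,197),(248,196),125),("post",(482,218),(293,209),149),): print(n,tri(w,a,t,b),atz(w,a,z))
print("eye",atz(w,(295,103),70)); print("foot",atz(w,(32,213),14))
o=bot.get_obs();print(o["tool_pos"],o["contact_force"])
E
```

```text
cup [590.03623914  32.06633313 220.        ]
btn (array([636.31700832, 234.43294048, 133.96349708]), np.float64(2.741053685101965)) [638.73763877 241.11670987 125.        ]
post (array([604.13377676, 134.58275242, 196.28124578]), np.float64(2.9056612050783697)) [620.71649963 154.31022965 149.        ]
eye [486.24779004  47.49525003  70.        ]
foot [ 487.80536032 -285.00500965   14.        ]
[596.04417261  28.39499325 244.71840674] [ 0.33518304 -0.10226243  0.70105789]
```

```bash
python3 -m handwheel '0 0 0.35 0 0 0 1; 0 0 0.71 0 0 0 1; 0 0 0.71 0 0 0 1; 0 0 0.71 0 0 0 -1; 0 0 0.71 0 0 0 -1; 0 0 0.71 0 0 0 -1; 0 0 0.71 0 0 0 -1; 0 0 0.71 0 0 0 -1'
python3 -m handwheel '0 0 0 0 0 0 -1; 0 0 0 0 0 0 -1; 0 0 0 0 0 0 -1; 0 0 0 0 0 0 -1;0 0 0 0 0 0 -1'
python3 -m handwheel '0 0 -0.1 0 0 0 -1; 0 0 -0.4 0 0 0 -1; 0 0 -0.7 0 0 0 -1; 0 0 -1 0 0 0 -1; 0 0 -1 0 0 0 -1'
python3 - <<'E'
from h import *
t=viewer.capture("top");s=viewer.capture("scene")
a=np.hstack([cv2.resize(s["frame"][120:270,170:330],(400,375)),cv2.resize(t["frame"][170:290,265:393],(400,375))]); cv2.imwrite("pics/c2.png",a[:,:,::-1])
E
```

```text
time: 5.35
tool_pos: [596.1, 27.5, 172.5]
tcp_rot: [3.141, 0.003, 2.797]
contact_force: [-0.2, 1.0, -0.2]
grip_width: 62.9
finger_force: 0.4
time: 5.77
tool_pos: [596.1, 27.5, 172.4]
tcp_rot: [3.141, 0.003, 2.797]
contact_force: [-0.5, 1.2, 7.4]
grip_width: 62.0
finger_force: 30.0
time: 6.18
tool_pos: [597.5, 27.2, 278.0]
tcp_rot: [3.139, 0.011, 2.797]
contact_force: [1.1, -0.2, -0.8]
grip_width: 62.3
finger_force: 30.0
```

View pics/c2.png

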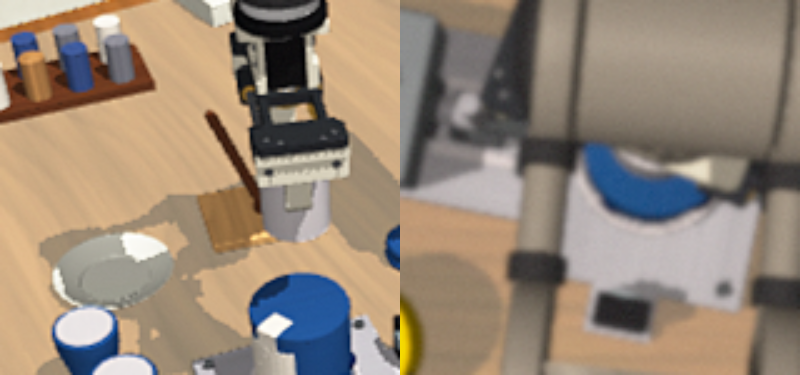

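```bash
for i in 1 2 3; do python3 -m handwheel '-0.05 -0.36 0 0 0 0 -1; -0.11 -0.76 0 0 0 0 -1; -0.11 -0.76 0 0 0 0 -1' | grep -E "tool_pos|finger"; done
python3 -m handwheel '0 0 0 0 0 0 -1; 0 0 0 0 0 0 -1; 0 0 0 0 0 0 -1' | grep -E "tool_pos|rot|finger"
python3 - <<'E'
from h import *
w=viewer.capture("wrist"); save(w,"w3"); s=viewer.capture("scene");t=viewer.capture("top")
print("lid",atz(s,(290,242.4),135)); print("tip",atz(s,(255,166.5),157),atz(t,(504,246.6),157)); print("foot t",atz(t,(480.4,270.6),14))
print("post",atz(t,(286,205.5),149))
E
```

```text
tool_pos: [578.1, -53.5, 269.0]
finger_force: 30.0
tool_pos: [562.7, -129.0, 269.0]
finger_force: 30.0
tool_pos: [547.2, -204.2, 268.9]
finger_force: 30.0
tool_pos: [549.3, -197.2, 270.0]
tcp_rot: [3.141, -0.001, 2.798]
finger_force: 30.0
lid [597.6751153   29.27886465 135.        ]
tip [ 535.25008863 -292.36972465  157.        ] [ 539.96085089 -298.79793984  157.        ]
foot t [ 490.34957603 -287.61636945   14.        ]
post [617.18178042 151.52506482 149.        ]
```

View pics/w3.png

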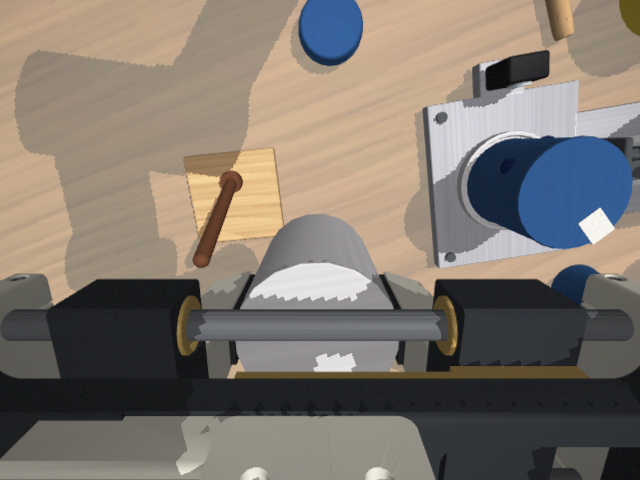

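The peg tip is at (203,258) and its foot at (231,181). The cup is held straight.

```bash
python3 - <<'E'
from h import *
w=viewer.capture("wrist")
print("tip",atz(w,(203,258),157),"foot",atz(w,(231,182),14),"lid",atz(w,(576,192),135))
for P in((535,-299,157),(538,-296,157),(540,-299,157),(489,-287,14)): print(P,proj(w,P))
o=bot.get_obs();print(o["tool_pos"]); print(tool(np.array([524,-295,270])-o["tool_pos"]))
E
```

```text
tip [ 536.48061986 -293.93064001  157.        ] foot [ 488.16378715 -284.99027297   14.        ] lid [595.22369717  27.59981403 135.        ]
(535, -299, 157) [196.83617725 258.35083838]
(538, -296, 157) [201.54181504 260.36461233]
(540, -299, 157) [199.33724332 263.56550978]
(489, -287, 14) [229.76389389 183.20835695]
[ 549.51829764 -197.25745538  270.70007448]
[-0.089 -1.006  0.007]
```

```bash
python3 -m handwheel '-0.03 -0.36 0 0 0 0 -1; -0.06 -0.7 0 0 0 0 -1; -0.095 -0.985 0 0 0 0 -1;-0.095 -0.985 0 0 0 0 -1;-0.095 -0.985 0 0 0 0 -1;-0.095 -0.985 0 0 0 0 -1' | grep -E "tool_pos|finger"
python3 -m handwheel '0 0 0.25 0 0 0 -1; 0 0 0.5 0 0 0 -1; 0 0 0.75 0 0 0 -1; 0 0 1 0 0 0 -1; 0 0 1 0 0 0 -1' | grep -E "tool_pos|force"
python3 -m handwheel '0 0 0.1 0 0 0 -1; 0 0 0.2 0 0 0 -1; 0 0 0.3 0 0 0 -1; 0 0 0.4 0 0 0 -1; 0 0 0.4 0 0 0 -1' | grep -E "tool_pos|force"
```

```text
tool_pos: [525.1, -293.5, 270.7]
finger_force: 30.0
tool_pos: [523.2, -290.9, 165.8]
contact_force: [-0.3, 0.2, -2.3]
finger_force: 30.0
tool_pos: [524.2, -293.6, 128.8]
contact_force: [-0.7, -0.2, -1.3]
finger_force: 30.0
```

```bash
python3 -m handwheel '0 0 0.02 0 0 0 -1; 0 0 0.04 0 0 0 -1; 0 0 0.06 0 0 0 -1; 0 0 0.06 0 0 0 -1' | grep -E "tool_pos|force"
python3 -m handwheel '0 0 0.02 0 0 0 -1; 0 0 0.04 0 0 0 -1; 0 0 0.04 0 0 0 -1' | grep -E "tool_pos|force"
```

```text
tool_pos: [525.0, -294.3, 124.7]
contact_force: [-0.4, -0.1, -1.2]
finger_force: 30.0
tool_pos: [524.9, -294.2, 120.4]
contact_force: [0.0, 0.4, -1.6]
finger_force: 30.0
```

```bash
python3 -m handwheel '0 0 0.02 0 0 0 -1; 0 0 0.04 0 0 0 -1; 0 0 0.04 0 0 0 -1' | grep -E "tool_pos|force"
python3 -m handwheel '0 0 0.02 0 0 0 -1; 0 0 0.04 0 0 0 -1; 0 0 0.04 0 0 0 -1' | grep -E "tool_pos|force"
```

```text
tool_pos: [525.6, -294.6, 119.3]
contact_force: [-4.4, 2.7, 13.0]
finger_force: 30.0
tool_pos: [527.2, -295.0, 117.3]
contact_force: [-2.0, 5.6, 21.1]
finger_force: 30.0
```

Contact on the peg end, so I'm backing off 3 mm and releasing. Then I'll raise clear and look.

```bash
python3 -m handwheel '0 0 -0.05 0 0 0 -1; 0 0 -0.05 0 0 0 -0.2; 0 0 -0.05 0 0 0 0.3; 0 0 -0.05 0 0 0 0.7; 0 0 -0.05 0 0 0 1; 0 0 -0.05 0 0 0 1; 0 0 -0.05 0 0 0 1; 0 0 -0.05 0 0 0 1' | grep -E "tool_pos|force|width"
python3 -m handwheel '0 0 0 0 0 0 1;0 0 -0.2 0 0 0 1; 0 0 -0.6 0 0 0 1; 0 0 -1 0 0 0 1; 0 0 -1 0 0 0 1; 0 0 -1 0 0 0 1' | grep -E "tool_pos|force"
python3 - <<'E'
from h import *
w=viewer.capture("wrist"); s=viewer.capture("scene")
a=np.hstack([cv2.resize(w["frame"],(440,330)),cv2.resize(s["frame"][130:280,190:340],(330,330))]); cv2.imwrite("pics/c3.png",a[:,:,::-1])
E
```

```text
tool_pos: [524.8, -294.1, 117.3]
contact_force: [0.3, -0.8, -0.3]
grip_width: 89.8
finger_force: 0.0
tool_pos: [526.0, -295.0, 220.5]
contact_force: [0.4, 0.3, -1.2]
finger_force: 0.0
```

View pics/c3.png

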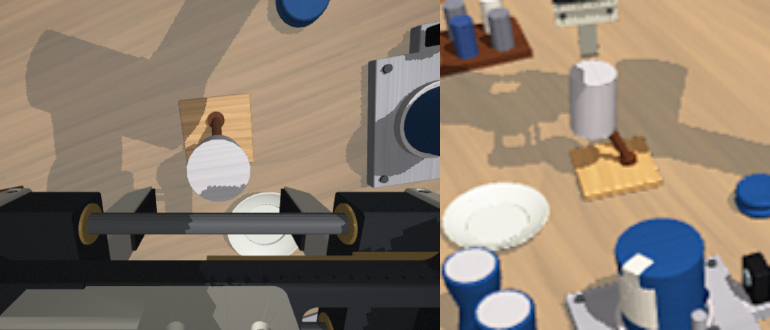

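The cup hangs mouth-down on the peg, let go, upright. Next is the tin; fingers shut.

```bash
for i in 1 2 3 4; do python3 -m handwheel '0.04 0.38 0 0 0 0 -1; 0.08 0.76 0 0 0 0 -1; 0.1 0.91 0 0 0 0 -1; 0.1 0.91 0 0 0 0 -1' | grep -E "tool_pos"; done
python3 -m handwheel '0 0 0 0 0 0 -1; 0 0 0 0 0 0 -1; 0 0 0 0 0 0 -1'| grep -E "tool_pos|width"
python3 - <<'E'
from h import *
w=viewer.capture("wrist"); save(w,"w4")
E
```

```text
tool_pos: [546.1, -201.4, 215.9]
tool_pos: [567.5, -113.4, 216.2]
tool_pos: [589.0, -25.3, 216.4]
tool_pos: [610.5, 63.2, 216.6]
tool_pos: [610.2, 59.8, 217.5]
grip_width: 0.3
```

View pics/w4.png

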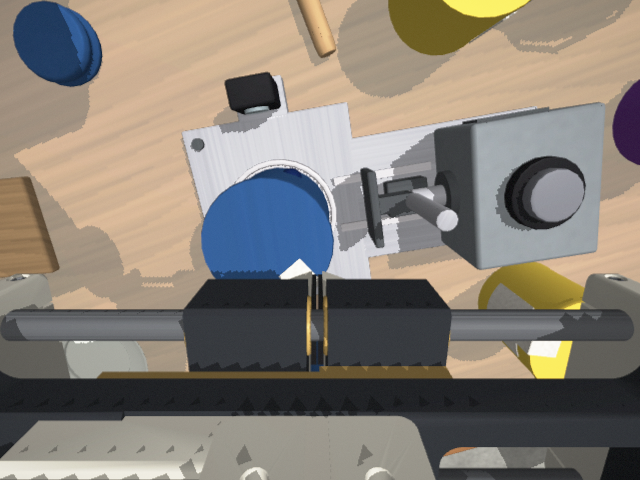

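The lid spans columns 201–334 with its top at row 167, and the tongue is at (297,270).

```bash
python3 - <<'E'
from h import *
from scipy.optimize import least_squares
w=viewer.capture("wrist")
def ext(c):
  P=np.array([proj(w,(c[0]+50*np.cos(a),c[1]+50*np.sin(a),135)) for a in np.linspace(0,6.28,90)]); return P[:,0].min()-201,P[:,0].max()-334,P[:,1].min()-168
r=least_squares(ext,(597,26)); c=r.x; print("lid",c,r.fun)
l=atz(w,(298,270),135)[:2]; print("tongue",l,np.linalg.norm(l-c),np.degrees(np.arctan2(*(l-c)[::-1])))
t=viewer.capture("top"); lt=atz(t,(339.5,196.5),135)[:2]; d=lt-np.array([597.6,23.6]); print(d,np.degrees(np.arctan2(d[1],d[0])))
e=atz(w,(251,90),70)[:2]; print("eye",e,np.degrees(np.arctan2(*(e-c)[::-1])))
b=[atz(w,u,135)[:2] for u in()]
# plate edge direction
p,q=atz(w,(186,131),10)[:2],atz(w,(347,103),10)[:2]; print("y axis az",np.degrees(np.arctan2(*(q-p)[::-1])))
print("post",atz(w,(447,219),149),"btn",atz(w,(557,192),122),atz(t,(248,196),122))
E
```

```text
lid [591.79000663  29.17520153] [-1.15710232  1.157399    0.11672172]
tongue [623.89012141  41.03804008] 34.22198573398375 20.282170657547162
[42.23443525 16.40923012] 21.232506251099135
eye [482.2091958   48.88590016] 169.8030394632854
y axis az 79.34538265266329
post [618.97278362 153.12669731 149.        ] btn [636.10605553 243.88765109 122.        ] [639.01261202 235.50237019 122.        ]
```

```bash
python3 -m handwheel '0 0 0.3 0 0 0 -1; 0 0 0.6 0 0 0 -1; 0 0 0.75 0 0 0 -1; 0 0 0.75 0 0 0 -1; 0 0 0.75 0 0 0 -1'| grep -E "tool_pos|contact"
python3 -m handwheel '0 0 0.02 0 0 0 -1; 0 0 0.04 0 0 0 -1; 0 0 0.06 0 0 0 -1; 0 0 0.06 0 0 0 -1'| grep -E "tool_pos|contact"
python3 -m handwheel '0 0 0.02 0 0 0 -1; 0 0 0.02 0 0 0 -1'| grep -E "tool_pos|contact"
```

```text
tool_pos: [610.1, 61.4, 142.5]
contact_force: [0.6, 0.5, 0.9]
tool_pos: [610.5, 61.8, 137.2]
contact_force: [0.4, -0.1, -0.7]
tool_pos: [610.7, 61.9, 135.3]
contact_force: [0.9, -0.1, 1.4]
```

```bash
python3 -m handwheel '0 0 0.02 0 0 0 -1; 0 0 0.02 0 0 0 -1; 0 0 0.02 0 0 0 -1'| grep -E "tool_pos|contact"; python3 - <<'E'
import numpy as np
for p0 in(90,30,-30):
  print(p0,[(round(.38*(np.cos(np.radians(p0-k*7.5))-np.cos(np.radians(p0))),3),round(.38*(np.sin(np.radians(p0-k*7.5))-np.sin(np.radians(p0))),3)) for k in range(1,9)])
E
```

```text
tool_pos: [611.7, 61.7, 135.2]
contact_force: [-1.1, -0.2, 11.9]
90 [(np.float64(0.05), np.float64(-0.003)), (np.float64(0.098), np.float64(-0.013)), (np.float64(0.145), np.float64(-0.029)), (np.float64(0.19), np.float64(-0.051)), (np.float64(0.231), np.float64(-0.079)), (np.float64(0.269), np.float64(-0.111)), (np.float64(0.301), np.float64(-0.149)), (np.float64(0.329), np.float64(-0.19))]
30 [(np.float64(0.022), np.float64(-0.045)), (np.float64(0.038), np.float64(-0.092)), (np.float64(0.048), np.float64(-0.14)), (np.float64(0.051), np.float64(-0.19)), (np.float64(0.048), np.float64(-0.24)), (np.float64(0.038), np.float64(-0.288)), (np.float64(0.022), np.float64(-0.335)), (np.float64(0.0), np.float64(-0.38))]
-30 [(np.float64(-0.028), np.float64(-0.041)), (np.float64(-0.06), np.float64(-0.079)), (np.float64(-0.098), np.float64(-0.111)), (np.float64(-0.139), np.float64(-0.139)), (np.float64(-0.184), np.float64(-0.161)), (np.float64(-0.231), np.float64(-0.177)), (np.float64(-0.279), np.float64(-0.187)), (np.float64(-0.329), np.float64(-0.19))]
```

```bash
python3 -m handwheel '0.05 -0.003 -0.005 0 0 0 -1; 0.098 -0.013 -0.005 0 0 0 -1; 0.145 -0.029 -0.005 0 0 0 -1; 0.19 -0.051 -0.005 0 0 0 -1; 0.231 -0.079 -0.005 0 0 0 -1; 0.269 -0.111 -0.005 0 0 0 -1; 0.301 -0.149 -0.005 0 0 0 -1; 0.329 -0.19 -0.005 0 0 0 -1'| grep -E "tool_pos|contact"
python3 -m handwheel '0 0 0 0 0 0 -1; 0 0 0 0 0 0 -1'| grep -E "tool_pos|contact"
python3 - <<'E'
from h import *
w=viewer.capture("wrist"); save(w,"w5"); s=viewer.capture("scene")
for p in(w,s):
  print([(np.round(d["centre"]).tolist(),round(d["score"],2)) for d in viewer.recognise("tin_label",p)[:4]])
a=np.hstack([cv2.resize(w["frame"],(440,330)),cv2.resize(s["frame"][190:310,230:350],(330,330))]); cv2.imwrite("pics/c4.png",a[:,:,::-1])
E
```

```text
tool_pos: [574.3, 55.4, 135.2]
contact_force: [0.8, 0.8, 9.0]
tool_pos: [573.9, 55.1, 135.2]
contact_force: [-1.4, 0.9, 10.7]
[([517.0, 24.0], 0.93), ([544.0, 365.0], 0.84), ([284.0, 249.0], 0.72), ([457.0, 260.0], 0.55)]
[([436.0, 267.0], 0.95), ([390.0, 298.0], 0.93), ([374.0, 395.0], 0.86), ([261.0, 368.0], 0.71)]
```

View pics/c4.png

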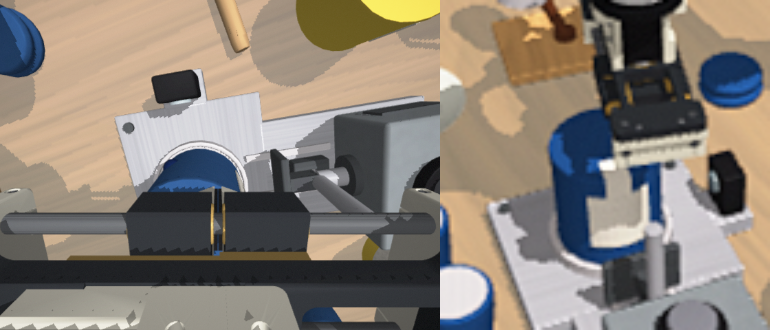

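The scene view shows the tin turned about 60°, with the label now towards the jaw. The finger did not slip. I continue the arc; all 10 views are used, so I'll measure the label in code.

```bash
python3 -m handwheel '0.022 -0.045 0 0 0 0 -1; 0.038 -0.092 0 0 0 0 -1; 0.048 -0.14 0 0 0 0 -1; 0.051 -0.19 0 0 0 0 -1; 0.048 -0.24 0 0 0 0 -1; 0.038 -0.288 0 0 0 0 -1; 0.022 -0.335 0 0 0 0 -1; 0 -0.38 0 0 0 0 -1'| grep -E "tool_pos|contact"
python3 -m handwheel '-0.028 -0.041 0 0 0 0 -1; -0.06 -0.079 0 0 0 0 -1; -0.09 -0.105 0 0 0 0 -1; -0.09 -0.105 0 0 0 0 -1; -0.09 -0.105 0 0 0 0 -1'| grep -E "tool_pos|contact"
python3 -m handwheel '0 0 -0.2 0 0 0 -1; 0 0 -0.5 0 0 0 -1; 0 0 -0.9 0 0 0 -1; -0.4 0 -0.9 0 0 0 -1; -0.8 0 -0.9 0 0 0 -1; -0.8 0 -0.9 0 0 0 -1; -0.8 0 -0.9 0 0 0 -1' | grep -E "tool_pos|contact"
cat > lab.py <<'E'
from h import *
from scipy.optimize import least_squares
def hsv(p): return cv2.cvtColor(p["frame"],cv2.COLOR_RGB2HSV)
for nm in("wrist","top"):
  w=viewer.capture(nm); H=hsv(w); c0=np.array([597.,26])
  m=(cv2.inRange(H,(100,110,30),(125,255,255))>0)
  yy,xx=np.mgrid[:480,:640]
  u=proj(w,(*c0,135)); rr=np.hypot(*(proj(w,(647,26,135))-u))
  near=np.hypot(xx-u[0],yy-u[1])<rr*1.3
  wh=(H[:,:,1]<40)&(H[:,:,2]>200)&near
  n,L,S,C=cv2.connectedComponentsWithStats((wh).astype(np.uint8))
  print(nm,"lid px",u,rr,"blue",(m&near).sum())
  for i in range(1,n):
    if S[i,4]>8:
      q=atz(w,C[i],135)[:2]-c0; print("  white",C[i].round(1),S[i],"r",np.hypot(*q).round(1),"az",np.degrees(np.arctan2(q[1],q[0])).round(1))
E
python3 lab.py
```

```text
tool_pos: [561.2, 19.4, 135.2]
contact_force: [-1.3, 1.9, 9.7]
tool_pos: [566.4, 5.9, 135.2]
contact_force: [0.1, -1.2, 10.7]
tool_pos: [641.0, -21.3, 221.2]
contact_force: [-0.8, -0.2, 0.0]
wrist lid px [356.86014522 167.11055585] 67.39247868095525 blue 13884
  white [348.5 107.5] [ 270   80  158   78 3701] r 40.3 az 170.1
  white [429.2 134.4] [427 125   5  21  65] r 54.2 az 94.3
  white [388.1 225.2] [ 314  176  129   77 2608] r 49.0 az 10.2
top lid px [345.76102031 216.86448163] 23.630616503464033 blue 960
  white [323.7 228.9] [321 217  10  22  41] r 52.9 az 119.9
```

```bash
cat > lab2.py <<'E'
from h import *
def look(nm,c0,rs=(38,41,44)):
  w=viewer.capture(nm); I=w["frame"]; H=cv2.cvtColor(I,cv2.COLOR_RGB2HSV)
  for r in rs:
    s=""; hit=[]
    for a in range(120,240,3):
      v=proj(w,(c0[0]+r*np.cos(np.radians(a)),c0[1]+r*np.sin(np.radians(a)),135)).round().astype(int); h=H[v[1],v[0]]
      k="b" if h[1]>100 and 95<h[0]<130 else ("W" if h[1]<60 and h[2]>170 else "."); s+=k
      if k=="W": hit.append(a)
    print(nm,r,s,np.mean(hit) if hit else None)
  return w
if __name__=="__main__":
  w=look("wrist",(597,26)); 
  # lid edges: blue extent along 12 directions
  H=cv2.cvtColor(w["frame"],cv2.COLOR_RGB2HSV)
  for a in range(0,360,30):
    e=None
    for r in np.arange(30,75,.5):
      v=proj(w,(597+r*np.cos(np.radians(a)),26+r*np.sin(np.radians(a)),135)).round().astype(int)
      if not(0<=v[0]<640 and 0<=v[1]<480): break
      h=H[v[1],v[0]]
      if not(h[1]>100 and 95<h[0]<130): e=r;break
    print(a,e,end="; ")
  print(); look("top",(597.6,23.6))
  o=bot.get_obs(); print(o["time"],o["tool_pos"])
  for p in(w,viewer.capture("scene")): print([(np.round(d["centre"]).tolist(),round(d["score"],2)) for d in viewer.recognise("tin_label",p)[:5]])
E
python3 lab2.py
```

```text
wrist 38 bbbbbWWWWWWWWWWWWbbbbbbbbbbbbbbbbbbbbbbb 151.5
wrist 41 bbbbbbWWWWWWWWWWWbbbbbbbbbbbbbbbbbbbbbbb 153.0
wrist 44 bbbbbbWWWWWWWWWWbbbbbbbbbbbbbbbbbbbbbbbb 151.5
0 48.0; 30 48.5; 60 48.5; 90 49.0; 120 49.0; 150 30.0; 180 49.5; 210 49.5; 240 49.0; 270 49.0; 300 49.0; 330 49.0; 
top 38 b..................bbbbbbbbbbbbbbbbbbbbb None
top 41 bbb...............bbbbbbbbbbbbbbbbbbbbbb None
top 44 bbbbb..............bbbbbbbbbbbbbbbbbbbbb None
16.9667 [639.40448938 -20.12346851 223.47055373]
[([354.0, 164.0], 0.95), ([585.0, 248.0], 0.8), ([127.0, 9.0], 0.26)]
[([388.0, 297.0], 0.9), ([435.0, 268.0], 0.85), ([260.0, 366.0], 0.81), ([376.0, 396.0], 0.75), ([287.0, 257.0], 0.71)]
```

The tongue is centred at azimuth 152° on the lid at (597,26) and the eye is at 169.8°. About 18° more is needed.

```bash
python3 -m handwheel '0.4 0 0 0 0 0 -1; 0.8 0 0 0 0 0 -1; 0.8 0 0.4 0 0 0 -1; 0.8 0 0.75 0 0 0 -1; 0.8 0 0.87 0 0 0 -1; 0.8 0 0.9 0 0 0 -1; 0.8 0 0.9 0 0 0 -1; 0.8 0 0.9 0 0 0 -1'| grep -E "tool_pos|contact"
python3 -m handwheel '-0.022 -0.015 0 0 0 0 -1; -0.046 -0.03 0 0 0 0 -1; -0.075 -0.043 0 0 0 0 -1; -0.104 -0.054 0 0 0 0 -1; -0.104 -0.054 0 0 0 0 -1;-0.104 -0.054 0 0 0 0 -1'| grep -E "tool_pos|contact"
python3 -m handwheel '0 0 -0.2 0 0 0 -1; 0 0 -0.5 0 0 0 -1; 0 0 -0.9 0 0 0 -1; -0.4 0 -0.9 0 0 0 -1; -0.8 0 -0.9 0 0 0 -1; -0.8 0 -0.9 0 0 0 -1; -0.8 0 -0.9 0 0 0 -1' | grep -E "tool_pos|contact"
python3 lab2.py
```

```text
tool_pos: [564.0, 5.8, 135.2]
contact_force: [-7.7, -3.8, 11.5]
tool_pos: [573.5, -2.6, 135.3]
contact_force: [-2.0, -1.9, 8.0]
tool_pos: [648.7, -29.7, 221.8]
contact_force: [-0.3, 0.4, -0.8]
wrist 38 bbbbbbbbbbbbWWWWWWWWWWWWbbbbbbbbbbbbbbbb 172.5
wrist 41 bbbbbbbbbbbbbWWWWWWWWWWbbbbbbbbbbbbbbbbb 172.5
wrist 44 bbbbbbbbbbbbbWWWWWWWWWWbbbbbbbbbbbbbbbbb 172.5
0 48.5; 30 48.5; 60 49.0; 90 48.5; 120 49.0; 150 49.0; 180 30.0; 210 49.0; 240 49.5; 270 49.5; 300 49.5; 330 49.5; 
top 38 bbbbbbbbb...............bbbbbbbbbbbbbbbb None
top 41 bbbbbbbbb..............bbbbbbbbbbbbbbbbb None
top 44 bbbbbbbbbb.................bbbbbbbbbbbbb None
18.9667 [647.34135483 -28.82379605 222.89767403]
[([595.0, 242.0], 0.95), ([360.0, 146.0], 0.85), ([477.0, 106.0], 0.74)]
[([391.0, 295.0], 0.95), ([260.0, 366.0], 0.92), ([435.0, 265.0], 0.87), ([288.0, 256.0], 0.67), ([375.0, 397.0], 0.6)]
```

The label is now at about 171°, within 3° of the eye. I turn the tool 9.5° to line it up with the crusher, move behind and above the post, and measure post and button.

```bash
python3 -m handwheel '0 0 0 0 0 -0.03 -1; 0 0 0 0 0 -0.053 -1; 0 0 0 0 0 -0.053 -1; 0 0 0 0 0 -0.053 -1' | grep -E "tool_pos|rot"
cat > m.py <<'E'
from h import *
w=viewer.capture("wrist");t=viewer.capture("top")
for n in("start_top","jaw_post"):
  R_=[]
  for p in(w,t):
    r=viewer.recognise(n,p)[:3]; print(n,[(np.round(d["centre"],1).tolist(),round(d["score"],2)) for d in r]); R_.append(r[0]["centre"] if r else None)
  if all(x is not None for x in R_): print("  tri",tri(w,R_[0],t,R_[1]))
for d in viewer.cut_out("jaw_post",w)[:2]:
  ys,xs=np.nonzero(d["pixels"]); print("jaw mask",d["score"],xs.min(),xs.max(),ys.min(),ys.max()); k=xs>xs.max()-12; print("  right end",xs[k].mean(),ys[k].mean())
for P in((617,152,149),(621,163,149),(619,152,149)): print(P,proj(w,P).round(1),proj(t,P).round(1))
cv2.imwrite("pics/w6.png",w["frame"][:,:,::-1])
o=bot.get_obs(); print(o["tool_pos"],o["tcp_rot"])
E
python3 m.py
```

```text
tool_pos: [647.9, -28.9, 223.9]
tcp_rot: [3.141, 0.001, 2.961]
start_top [([637.7, 166.5], 0.54), ([474.9, 139.3], 0.45)]
start_top [([246.5, 195.0], 0.86), ([499.5, 252.8], 0.46)]
  tri (array([642.9136954 , 242.36031044,  98.27173756]), np.float64(2.3292924208899892))
jaw_post [([487.0, 160.1], 0.66)]
jaw_post [([296.0, 206.9], 0.93), ([357.2, 216.9], 0.39)]
  tri (array([620.97191568, 135.61203793,  66.4183045 ]), np.float64(4.87074278514053))
jaw mask 0.8 443 582 117 198
  right end 575.2712765957447 162.08510638297872
(617, 152, 149) [571.1 159.3] [285.8 205.6]
(621, 163, 149) [587.6 162.3] [280.6 203.6]
(619, 152, 149) [571.  162.3] [285.8 204.6]
[648.23069232 -29.21778254 223.21207727] [3.14151117e+00 4.27387910e-06 2.96272401e+00]
```

```bash
for i in 1 2 3; do python3 -m handwheel '0.1 0.35 0 0 0 0 -1; 0.204 0.697 0 0 0 0 -1; 0.204 0.697 0 0 0 0 -1'| grep -E "tool_pos"; done
python3 -m handwheel '0 0 0 0 0 0 -1; 0 0 0 0 0 0 -1; 0 0 0 0 0 0 -1'| grep -E "tool_pos"
python3 - <<'E'
from h import *
w=viewer.capture("wrist")
H=cv2.cvtColor(w["frame"],cv2.COLOR_RGB2HSV)
for d in viewer.cut_out("start_top",w)[:2]:
  p=d["pixels"]; ys,xs=np.nonzero(p); print(d["score"],d["centre"],xs.min(),xs.max(),ys.min(),ys.max())
for z in(118,124,130):
  P=np.array([proj(w,(640+20*np.cos(a),237+20*np.sin(a),z)) for a in np.linspace(0,6.28,60)]); print(z,P.min(0).round(),P.max(0).round())
for d in viewer.cut_out("jaw_post",w)[:2]:
  p=d["pixels"]; ys,xs=np.nonzero(p); print(d["score"],d["centre"],xs.min(),xs.max(),ys.min(),ys.max())
print(proj(w,(618.5,152,149)),bot.get_obs()["tool_pos"])
E
```

```text
tool_pos: [639.7, 48.8, 223.3]
tool_pos: [631.7, 121.3, 223.3]
tool_pos: [623.9, 193.2, 223.2]
tool_pos: [625.4, 186.1, 223.2]
0.74 [120.7, 228.3] 36 207 168 302
0.56 [381.7, 242.0] 356 407 214 265
118 [355. 220.] [405. 267.]
124 [356. 221.] [407. 269.]
130 [357. 223.] [408. 272.]
0.92 [265.7, 222.9] 230 309 183 262
[266.77589497 247.95391122] [625.41521991 186.08628829 223.2563222 ]
```

```bash
python3 -m handwheel '0 0 0.3 0 0 0 -1; 0 0 0.6 0 0 0 -1; 0 0 0.85 0 0 0 -1; 0 0 1 0 0 0 -1; 0 0 1 0 0 0 -1; 0 0 1 0 0 0 -1'| grep -E "tool_pos|contact"
python3 -m handwheel '0 -0.06 0 0 0 0 -1; 0 -0.12 0 0 0 0 -1; 0 -0.18 0 0 0 0 -1; 0 -0.24 0 0 0 0 -1; 0 -0.3 0 0 0 0 -1; 0 -0.36 0 0 0 0 -1; 0 -0.36 0 0 0 0 -1'| grep -E "tool_pos|contact"
```

```text
tool_pos: [625.1, 186.7, 122.9]
contact_force: [0.0, 0.7, 0.6]
tool_pos: [618.5, 150.4, 123.5]
contact_force: [0.5, -0.7, -0.5]
```

```bash
cat > j.py <<'E'
from h import *
w=viewer.capture("wrist");s=viewer.capture("scene")
for p in(w,s):
  for d in viewer.cut_out("jaw_post",p)[:1]:
    ys,xs=np.nonzero(d["pixels"]); print(round(d["score"],2),d["centre"],xs.min(),xs.max(),ys.min(),ys.max())
for k in(0,15,30,45): P=np.array((618.5,152,149))-k*np.array((.178,.984,0)); print(k,proj(w,P).round(),proj(s,P).round())
o=bot.get_obs(); print(o["tool_pos"],o["contact_force"],o["time"])
E
python3 j.py
```

```text
0.74 [269.9, 249.5] 206 360 199 278
0.89 [300.5, 285.7] 285 312 274 301
0 [317. 317.] [308. 272.]
15 [283. 317.] [306. 268.]
30 [249. 317.] [303. 263.]
45 [214. 317.] [301. 259.]
[618.42135816 151.84358817 122.8688453 ] [0.21978636 0.4329654  0.70033073] 22.2333
```

```bash
python3 -m handwheel '0 -0.03 0 0 0 0 -1; 0 -0.06 0 0 0 0 -1; 0 -0.09 0 0 0 0 -1; 0 -0.12 0 0 0 0 -1; 0 -0.12 0 0 0 0 -1'| grep -E "tool_pos|contact"
python3 -m handwheel '0 -0.02 0 0 0 0 -1; 0 -0.04 0 0 0 0 -1; 0 -0.04 0 0 0 0 -1'| grep -E "tool_pos|contact"
python3 j.py
```

```text
tool_pos: [616.8, 143.2, 123.0]
contact_force: [2.7, 13.0, -2.9]
tool_pos: [616.8, 142.9, 123.2]
contact_force: [7.1, 26.8, -4.3]
0.72 [272.1, 251.6] 206 371 200 278
0.65 [298.7, 286.2] 285 312 272 301
0 [336. 318.] [308. 272.]
15 [301. 318.] [306. 268.]
30 [267. 319.] [303. 263.]
45 [232. 319.] [301. 259.]
[616.79347538 142.89419672 123.16909392] [ 5.93791623 25.89243978 -5.61399818] 23.1
```

```bash
python3 - <<'E'
from h import *
w=viewer.capture("wrist");t=viewer.capture("top")
y=np.array((.178,.984,0)); x=np.array((.984,-.178,0)); ax=np.array((596.7,25.5,0))
q=atz(t,(308.7,210),82)-ax; print("plate face initially, along y:",q@y)
for d in(53,58,63): print(d,[proj(w,ax+d*y+np.array((0,0,82))+k*x).round() for k in(-30,0,30)])
H=cv2.cvtColor(w["frame"],cv2.COLOR_RGB2HSV)
# profile from lid to plate along +y at z=82
for k in(-20,0,10):
  print(k,[tuple(w["frame"][v[1],v[0]]//10) for d in range(44,76,2) for v in [proj(w,ax+d*y+k*x+np.array((0,0,82))).round().astype(int)] if 0<=v[0]<640 and 0<=v[1]<480])
E
python3 lab2.py | grep -E "^(wrist|top|0)"
```

```text
plate face initially, along y: 82.93817981692402
53 [array([204., 220.]), array([208., 267.]), array([212., 310.])]
58 [array([212., 220.]), array([216., 267.]), array([220., 310.])]
63 [array([221., 220.]), array([224., 267.]), array([228., 310.])]
-20 [(np.uint8(3), np.uint8(6), np.uint8(10)), (np.uint8(3), np.uint8(6), np.uint8(10)), (np.uint8(3), np.uint8(6), np.uint8(10)), (np.uint8(3), np.uint8(6), np.uint8(10)), (np.uint8(3), np.uint8(5), np.uint8(8)), (np.uint8(2), np.uint8(4), np.uint8(6)), (np.uint8(9), np.uint8(9), np.uint8(10)), (np.uint8(9), np.uint8(10), np.uint8(10)), (np.uint8(10), np.uint8(10), np.uint8(10)), (np.uint8(7), np.uint8(7), np.uint8(7)), (np.uint8(6), np.uint8(6), np.uint8(6)), (np.uint8(5), np.uint8(5), np.uint8(6)), (np.uint8(5), np.uint8(6), np.uint8(6)), (np.uint8(5), np.uint8(6), np.uint8(6)), (np.uint8(5), np.uint8(6), np.uint8(6)), (np.uint8(22), np.uint8(22), np.uint8(23))]
0 [(np.uint8(2), np.uint8(4), np.uint8(6)), (np.uint8(2), np.uint8(4), np.uint8(6)), (np.uint8(2), np.uint8(4), np.uint8(6)), (np.uint8(2), np.uint8(4), np.uint8(6)), (np.uint8
[... 901 characters left out ...]
uint8(3), np.uint8(3), np.uint8(3)), (np.uint8(3), np.uint8(3), np.uint8(3)), (np.uint8(3), np.uint8(3), np.uint8(3)), (np.uint8(3), np.uint8(4), np.uint8(4)), (np.uint8(3), np.uint8(3), np.uint8(3)), (np.uint8(3), np.uint8(3), np.uint8(3))]
wrist 38 bbbbbbbbbbbbWWWWWWWWWWWWbbbbb...WWWW.... 184.5
wrist 41 bbbbbbbbbbbbbWWWWWWWWWWWbbb......WWWWW.W 192.7058823529412
wrist 44 bbbbbbbbbbbbbWWWWWWWWWWbbb.......WWWWWW. 192.75
0 41.0; 30 46.5; 60 30.0; 90 68.5; 120 None; 150 55.5; 180 30.0; 210 None; 240 None; 270 30.0; 300 30.0; 330 30.0; 
top 38 .bbbbbbbbb..WWWWWWWWWWWW.bbbbbbbbbbbbbbb 172.5
top 41 ...bbbbbbbb.WWWWWWWWWWW.bbbbbbbbbbbbbbbb 171.0
top 44 .bbbbbbbbbbb.WWWWWWWWWW.bbbbbbbbbbbbbbbb 172.5
```

The jaw is hard against its stop and the label is still within 2°. I back off, rise, and go over the button.

```bash
python3 -m handwheel '0 0.1 0 0 0 0 -1; 0 0.2 0 0 0 0 -1; 0 0.2 -0.3 0 0 0 -1; 0 0.2 -0.5 0 0 0 -1; 0 0.2 -0.5 0 0 0 -1'| grep -E "tool_pos"
python3 -m handwheel '0 0.3 0 0 0 0 -1; -0.03 0.6 0 0 0 0 -1; -0.03 0.82 0 0 0 0 -1; -0.03 0.82 0 0 0 0 -1; -0.03 0.82 0 0 0 0 -1'| grep -E "tool_pos"
python3 -m handwheel '0 0 0 0 0 0 -1; 0 0 0 0 0 0 -1; 0 0 0 0 0 0 -1'| grep -E "tool_pos|contact"
python3 m.py | head -3; python3 lab2.py | grep -E "^(top)"
```

```text
tool_pos: [621.7, 156.0, 178.0]
tool_pos: [636.6, 236.6, 172.2]
tool_pos: [637.0, 234.9, 173.2]
contact_force: [-0.8, 0.3, -0.7]
start_top [([319.2, 252.0], 0.68)]
start_top [([303.6, 329.3], 0.68)]
  tri (array([433.86229102, 177.13657851, 675.12177424]), np.float64(184.3594369731185))
top 38 bbbbbbbbbb...............bbbbbbbbbbbbbbb None
top 41 bbbbbbbbbbb.............bbbbbbbbbbbbbbbb None
top 44 bbbbbbbbbbbb............bbbbbbbbbbbbbbbb None
```

```bash
python3 -c "
from h import *
w=viewer.capture('wrist'); print(atz(w,(319.2,252),125))"
python3 -m handwheel '0 0 0.2 0 0 0 -1; 0 0 0.37 0 0 0 -1; 0 0 0.37 0 0 0 -1; 0 0 0.37 0 0 0 -1'| grep -E "tool_pos|contact"
python3 -m handwheel '0 0 0.03 0 0 0 -1; 0 0 0.06 0 0 0 -1; 0 0 0.06 0 0 0 -1; 0 0 0.06 0 0 0 -1'| grep -E "tool_pos|contact"
python3 -m handwheel '0 0 0.02 0 0 0 -1; 0 0 0.04 0 0 0 -1; 0 0 0.04 0 0 0 -1'| grep -E "tool_pos|contact"
```

```text
[631.44054826 240.03617703 125.        ]
tool_pos: [636.5, 236.0, 135.6]
contact_force: [-0.3, 0.2, 0.7]
tool_pos: [637.6, 236.3, 131.2]
contact_force: [1.0, 0.0, 2.5]
tool_pos: [637.5, 236.3, 126.7]
contact_force: [2.0, 1.1, 4.5]
```

```bash
python3 -m handwheel '0 0 0.02 0 0 0 -1; 0 0 0.04 0 0 0 -1; 0 0 0.04 0 0 0 -1; 0 0 0.04 0 0 0 -1'| grep -E "tool_pos|contact"
```

```text
tool_pos: [637.7, 236.3, 126.0]
contact_force: [-4.6, -1.3, 19.0]
```

Bottomed out at 19 N. I rise clear and check everything.

```bash
python3 -m handwheel '0 0 -0.2 0 0 0 -1; 0 0 -0.5 0 0 0 -1; 0 0 -0.9 0 0 0 -1; 0 0 -0.9 0 0 0 -1; 0 0 -0.9 0 0 0 -1; 0 0 -0.9 0 0 0 -1'| grep -E "tool_pos|contact|time"
python3 lab2.py | grep -E "^top"; python3 - <<'E'
from h import *
s=viewer.capture("scene")
for n in("cup_mid","jaw_post"): print(n,[(d["centre"],round(d["score"],2)) for d in viewer.cut_out(n,s)[:2]])
print(proj(s,(525,-293,125)))
E
```

```text
time: 26.93
tool_pos: [636.3, 235.9, 211.3]
contact_force: [0.1, 0.2, -0.6]
top 38 bbbbbbbbbb...............bbbbbbbbbbbbbbb None
top 41 bbbbbbbbbbb.............bbbbbbbbbbbbbbbb None
top 44 bbbbbbbbbbbb............bbbbbbbbbbbbbbbb None
cup_mid [([258.5, 174.1], 0.74), ([308.7, 314.6], 0.74)]
jaw_post [([300.3, 282.1], 0.95)]
[259.2382906  174.73192722]
```

The cup is on the peg, the label spans about 153–189° (centred at about 171° against 169.8°), the jaw is home and the arm is clear.

```bash
python3 -c "
from plant import bot
print(bot.close_job())"
```

```text
the job is handed in; nothing more can be done
None
```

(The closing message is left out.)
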